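# Level the little oak shelf with its screw foot and a spirit level

### The arm

A 6-joint arm with a two-finger parallel gripper is mounted at the origin on the work surface. World frame = base frame: x ahead of the robot, y to its left, z up, the work surface at z = 0. Lengths are in m, angles in rad, forces in N, time in s.
With the tool pointing down it reaches from about 0.425 to 0.95 m from the base axis. Payload 3.5 kg.
Tool frame: the origin (TCP) lies at the very end of the fingers, on their centre line; the grasp point (between the pads) lies ctrl.grip_point_offset behind it (ctrl.grip_point_offset is the distance from the TCP to the grasp point, in m); z points along the fingers, y is the direction in which the jaws open and shut (so a half turn about z gives the same grasp; the last joint's range is limited). The gripper opens to 85 mm and grips with 20 to 120 N. Pads are 22 mm wide; open, the fingers measure 114 mm over their backs; the gripper's body (76 mm by 85 mm) begins 54 mm behind the grasp point. The pads swing forward as they close: fully open they stand 13 mm farther back than shut.
Start: joints at [0.983, 0.286, 1.577, -0, 1.279, -0.15], TCP at [0.286, 0.611, 0.231] pointing down, gripper open.
Joint ranges: [-2.77, 2.77], [-0.9, 2.22], [0.21, 2.48], [-1.53, 4.67], [0.24, 2.81], [-2.84, 2.84]. Speed limits (rad/s): [2.79, 2.79, 3.14, 3.14, 3.14, 3.14].

### API

Orientations are given as a unit quaternion [x, y, z, w].
In Python, from plant import ctrl gives the robot as it stands.
- The arm moves only by the tool servo_tool, never from a script. Its argument "increments" is a list of rows, each a list of 5 numbers: the opening, from 0 (shut) to 1 (fully open), then the shift along the world's x, y, z in units of 40 mm (1.0 is 40 mm), then the turn about the world's z in units of 5 degrees (1.0 is 5 degrees). A call has exactly 10 rows; each row is the pose to reach, as a shift and turn from the pose measured when the call began; what a row does not reach only later rows make up. A row lasts 1/12 s, in which the tool goes at most 41.7 mm and 7.16 degrees, less where a joint would pass 70% of its speed; a pose out of reach is approached as far as the arm can. A call with a gripper value outside its range is refused whole. The fingers move at their own pace and stop on an object; "grip_force" is the grip in N (left out, the last holds). Time passes only in rows, so rows that repeat a pose let the fingers close, or fill a call up. It gives the time, the measured TCP pose, the force and the opening at its end, in the units of the state.
- ctrl.get_state(): the state, without advancing time (a new reading comes with each control period).
- ctrl.read_camera(name): name is "side" or "top" or "wrist"; returns a dict with "frame" (420x560x3 uint8, red, green, blue), "K" (3x3 intrinsics, pixels), "extrinsics" (4x4, takes a point from camera to world coordinates). Camera axes: x right, y down, z forward; pixel columns grow to the right and rows downward; lengths in m; the calibration is good to about 2 mm. A picture is of the moment at which its call begins. There is no depth.
- ctrl.sign_off(): hands the job in, once; it reports no verdict.
Trained networks look in a picture, given as the dict that the camera call returned (one of the last four; its "shot" number tells which), for a name from the list of things; names that differ only in an ending like _2 or _b are one class to them, and where a whole thing is asked for, a point or a joint stands for the part that bears it (a point fixed in the world has none). Each returns a list of dicts, best first, with "conf" (0 to 1); they miss things now and then, are a little off and sometimes report something else, mostly with a low value. They report only what shows in the picture. A call takes as long as a camera call. They do not tell look-alikes from the thing itself.
- ctrl.masks_of(picture, query): "region" (420x560 bool, what is visible of it) and "extent" ([left, top, right, bottom] in pixels, round what is visible of it).
- ctrl.landmark_of(picture, query): "centre" ([row, column] in pixels: a listed point, or the origin of a listed thing).
The state is a dict: "time": time; "qpos": joint angles; "dq": joint speeds; "joint_efforts": joint torques, N m; "eef_pos": TCP position; "tcp_rot": TCP orientation; "contact_force": force on the tool from outside, world axes, zero at the start; "wrist_torque": the same for the moment, N m; "opening": opening from 0.0 (shut) to 1.0 (fully open).
Only numpy, scipy, OpenCV 4.12 (cv2) and the standard library are available. Lean on these libraries where they do the work, as an engineer would, in place of code of your own. Each camera call takes 0.05 s, during which the arm holds its last target. There are 200 camera calls.

### The job

Lay the yellow spirit level lengthways on the little wooden shelf, clear of the black knob, and let go of it. Then turn the knob of the shelf's screw foot until, with the fingers pressing the level down firmly but not hard so that the sprung board is fully seated, the bubble stands centred between the two black lines. Finish while still pressing like that, and leave the mug, book and glasses alone.

Things in the scene. Friction and masses are not known exactly. Their poses are not given: they have to be found in the camera images.
- level_mid (a point): Centre (half-way up) of the loose yellow spirit level, 180 mm long (x), 28 wide (y), 40 high (z), 0.3 kg. In the open middle of its top lies a lime green vial, 38 mm to either side of the centre, with a black line 12 mm each side. The ends, 38 to 90 mm from the centre, are solid to full height; dark pads 66 mm each side of the centre are for pressing.
- bubble (a joint): White bubble, 20 mm long: its centre along the level's x from mid-vial, m. 0 centred between the lines, + towards the level's +x end, stops at +-0.022. It goes to the higher end, 0.4 m per rad of slope, settling in 1.2 s. With the board seated, 1 rad of the knob moves it 12 mm; at first the knob is 0.6 to 1.5 rad short of level.
- shelf_spot (a point): Point on the board's top face where the level's middle belongs, about 88 mm above the table. Brown board 385 mm long, 150 deep, 18 thick. x across the board (away from the robot), y along it to its hinged end, z up. The board reaches 158 mm along +y (hinge at 150) and 228 mm along -y, to the foot end. It leans to the foot end at first.
- board (a joint): How far the sprung board rides above its seat on the foot, rad about its hinge: 0 fully seated, 0.025 fully up, as when nobody presses (foot end then 8 mm higher, bubble 10 mm further towards the foot than when seated). Pressing the level seats it: about 4 N at the pad nearer the foot, 7 N at the other.
- knob (a point): Centre of the round black knob (red top) of the screw foot, 44 mm across, 28 high, 134 mm above the table, vertical axis, 180 mm from the shelf spot along its -y; same axes as the shelf. Room around and above. Turns in place without rising, friction 0.25 N m, stays where left. Clockwise from above raises the foot end, 0.03 rad of slope per rad.
- mug: Blue mug, 80 mm across and 95 mm high, handle at its +y; origin under its centre. Leave it alone.
- book: Blue book lying flat, 150 x 210 x 28 mm; origin under its centre. Leave it alone.
- glasses: Reading glasses lying on the book, about 130 x 120 x 48 mm. Leave them alone.
Things that resemble listed ones, but are neither listed nor needed, are in the scene too. There is more than one size of the part that bears level_mid; the job needs the smallest.

How it is judged:
By the outcome, as a careful person would: the job done as asked, in the order asked, and still so for the second after the job is handed in, while the arm keeps its last pose, push and grip.
It also fails if it takes over 72 s, if anything falls off the work surface, if the arm or the gripper's body presses on something with over 40 N, if the wrist force passes 120 N, or if a joint passes its speed limit or range.

## Working session

There is one attempt and no reset: what is moved stays moved. The work goes in short steps, Python scripts to look and compute and a tool call to move; the robot and the scene stay as the last step left them, time stands still between calls to the robot, and variables do not carry over. Pictures are saved under pics/ and viewed, about 8 in all and at most 12, crops included, and the job is handed in when it is done.

Besides the shell and the picture viewer there is one more tool, called after ">>>" in YAML: its name, and indented under it one key for each argument. servo_tool: Moves the arm, as the interface text tells. Its arguments: {"type":"object","properties":{"increments":{"type":"array"},"grip_force":{"type":"number"}},"required":["increments"]}

```bash
mkdir -p pics
cat > h.py <<'E'
import numpy as np, cv2
from plant import ctrl
def ray(p,rc):
    K=np.array(p["K"]);T=np.array(p["extrinsics"])
    d=T[:3,:3]@np.linalg.solve(K,[rc[1],rc[0],1.]);return T[:3,3],d
def atz(p,rc,z):
    o,d=ray(p,rc);return o+d*(z-o[2])/d[2]
def tri(l):
    A=np.zeros((3,3));b=np.zeros(3)
    for p,rc in l:
        o,d=ray(p,rc);d=d/np.linalg.norm(d);M=np.eye(3)-np.outer(d,d);A+=M;b+=M@o
    return np.linalg.solve(A,b)
def proj(p,X):
    K=np.array(p["K"]);T=np.array(p["extrinsics"])
    c=T[:3,:3].T@(np.array(X)-T[:3,3]);u=K@c/c[2];return u[1],u[0]
def save(n,f,s=1,box=None):
    if box: f=f[box[0]:box[1],box[2]:box[3]]
    f=cv2.resize(f,None,fx=s,fy=s,interpolation=cv2.INTER_CUBIC)
    cv2.imwrite(f"pics/{n}.png",f[:,:,::-1])
E
python3 - <<'E'
from h import *
ps={n:ctrl.read_camera(n) for n in("side","top")}
for n,p in ps.items():
    save(n+"0",p["frame"],1.4)
    for q in("level_mid","knob","shelf_spot","mug","book","glasses"):
        for r in ctrl.landmark_of(p,q)[:4]:
            print(n,q,np.round(r["centre"],1),round(r["conf"],2),[np.round(atz(p,r["centre"],z),3)[:2].tolist() for z in(.02,.088,.134)])
    for r in ctrl.masks_of(p,"level_mid")[:4]: print(n,"mask",r["extent"],r["conf"])
s=ctrl.get_state();print(s["eef_pos"],s["tcp_rot"],s["contact_force"],s["time"],ctrl.grip_point_offset)
E
```

```text
side level_mid [219.5 235.4] 0.94 [[0.335, 0.113], [0.32, 0.019], [0.309, -0.044]]
side level_mid [266.1 286.8] 0.7 [[0.421, -0.119], [0.398, -0.194], [0.382, -0.244]]
side level_mid [329.3 219.8] 0.64 [[0.222, -0.28], [0.216, -0.342], [0.211, -0.383]]
side knob [223.3 350.5] 0.88 [[0.648, 0.01], [0.606, -0.075], [0.578, -0.133]]
side shelf_spot [198.5 330.3] 0.91 [[0.637, 0.147], [0.596, 0.05], [0.569, -0.015]]
side mug [168.5 254.9] 0.72 [[0.456, 0.385], [0.43, 0.268], [0.413, 0.189]]
side book [368.4 352.5] 0.96 [[0.461, -0.453], [0.435, -0.5], [0.417, -0.532]]
side book [199.  332.8] 0.17 [[0.644, 0.142], [0.602, 0.046], [0.574, -0.019]]
side glasses [373.3 331.4] 0.76 [[0.416, -0.453], [0.394, -0.499], [0.378, -0.531]]
side mask [255.8, 248.5, 322.1, 283.7] 0.84
side mask [201.7, 199.3, 279.4, 246.4] 0.69
side mask [172.2, 306.5, 272.7, 357.7] 0.55
top level_mid [213.3 305.6] 0.72 [[0.424, -0.115], [0.42, -0.111], [0.418, -0.108]]
top level_mid [153.9 315.2] 0.69 [[0.604, -0.144], [0.592, -0.138], [0.584, -0.135]]
top level_mid [240.8 236.5] 0.68 [[0.34, 0.092], [0.34, 0.087], [0.341, 0.083]]
top level_mid [276.7 362.1] 0.58 [[0.235, -0.284], [0.24, -0.272], [0.244, -0.264]]
top knob [153.6 313.4] 0.57 [[0.605, -0.138], [0.593, -0.133], [0.585, -0.13]]
top shelf_spot [147.7 248.8] 0.83 [[0.622, 0.058], [0.609, 0.054], [0.601, 0.051]]
top mug [200.2 125.3] 0.88 [[0.46, 0.43], [0.455, 0.408], [0.452, 0.393]]
top mug [209.9 302.3] 0.21 [[0.434, -0.105], [0.43, -0.101], [0.427, -0.099]]
top book [202.3 413.1] 0.67 [[0.458, -0.438], [0.453, -0.419], [0.45, -0.406]]
top glasses [215.5 418.4] 0.72 [[0.419, -0.454], [0.416, -0.434], [0.414, -0.421]]
top mask [295.2, 182.9, 313.6, 240.3] 0.86
top mask [333.0, 240.3, 391.4, 314.8] 0.81
top mask [203.5, 214.4, 269.6, 271.1] 0.72
[0.28612564 0.61134482 0.23135692] [ 2.17142959e-01  9.76139813e-01 -3.15838352e-06  1.91589981e-05] [0.04781675 0.0613916  0.26092967] 0.8 0.0187
```

View pics/top0.png

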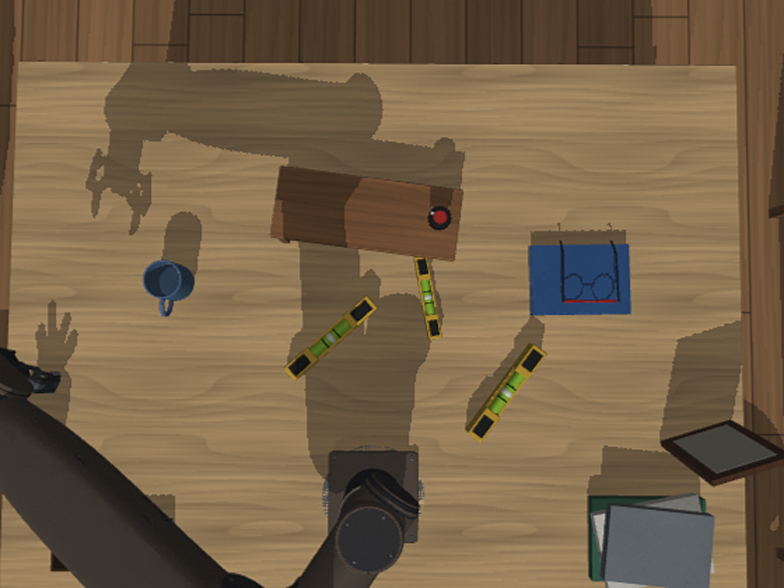

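View pics/side0.png

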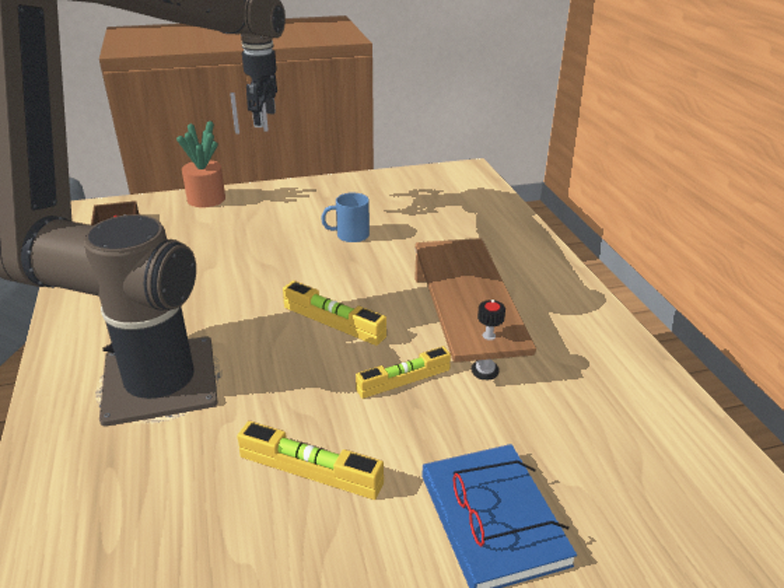

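The three yellow levels are, in top-camera pixels (row, col), at (213,306), (241,237) and (277,362). The middle one at (213,306) is about 58 px long, or 178 mm, and the other two are clearly longer. So (213,306) fits the 180 mm smallest. I'll confirm it in one crop and measure the yaw.

Run:
```python
from h import *
p=ctrl.read_camera("top");s=ctrl.read_camera("side")
f=p["frame"]
hsv=cv2.cvtColor(f,cv2.COLOR_RGB2HSV)
def lv(pic,c,z):
    for r in sorted(ctrl.masks_of(pic,"level_mid"),key=lambda r:-r["conf"]):
        e=r["extent"]
        if e[0]<=c[1]<=e[2] and e[1]<=c[0]<=e[3]:
            pts=np.argwhere(r["region"]).astype(np.float32)
            W=np.array([atz(pic,q,z)[:2] for q in pts],np.float32)
            print(c,r["conf"],cv2.minAreaRect(W))
for c in((213,306),(241,237),(277,362)): lv(p,c,.04)
for r in ctrl.masks_of(p,"shelf_spot")[:2]+ctrl.masks_of(p,"board")[:2]:
    W=np.array([atz(p,q,.09)[:2] for q in np.argwhere(r["region"])],np.float32);print("board",r["conf"],cv2.minAreaRect(W))
def best(pic,q,c):
    L=[r["centre"] for r in ctrl.landmark_of(pic,q)];return min(L,key=lambda a:np.hypot(*(np.array(a)-c))) if L else None
for q,a,b in(("level_mid",(213,306),(266,287)),("knob",(153.6,313.4),(223,350)),("shelf_spot",(148,249),(198,330))):
    A,B=best(p,q,a),best(s,q,b);print(q,A,B,np.round(tri([(p,A),(s,B)]),4))
save("crop1",f,6,(165,305,225,345))
```

```text
(213, 306) 0.56 ((0.4266212582588196, -0.11151227355003357), (0.177053302526474, 0.030185140669345856), 10.709842681884766)
(241, 237) 0.67 ((0.33866602182388306, 0.0939992219209671), (0.04207611083984375, 0.23689725995063782), 41.524208068847656)
(277, 362) 0.88 ((0.22868846356868744, -0.27623221278190613), (0.04275776073336601, 0.2334933876991272), 53.40615463256836)
board 0.61 ((0.5964690446853638, 0.017384156584739685), (0.38416385650634766, 0.1510596126317978), 82.66279602050781)
board 0.81 ((0.5964981913566589, 0.01826481521129608), (0.38557127118110657, 0.1508333832025528), 82.79303741455078)
level_mid [209.4, 306.3] [266.8, 288.1] [ 0.4307 -0.1161  0.0133]
knob [153.4, 313.8] [220.7, 351.6] [ 0.5831 -0.1298  0.1392]
shelf_spot [151.3, 252.1] [199.1, 332.3] [0.5993 0.0439 0.0893]
```

View pics/crop1.png

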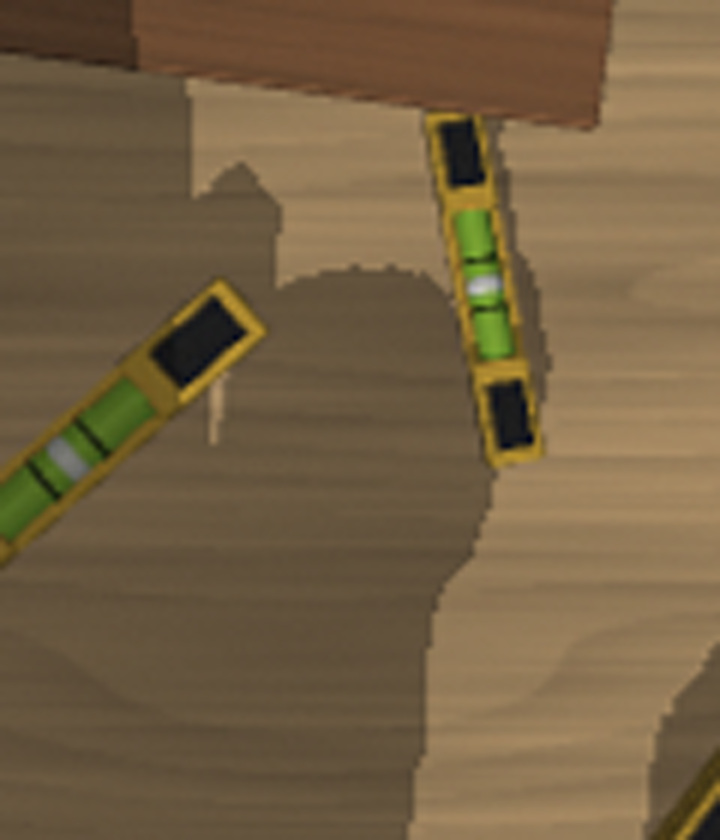

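The crop confirms that the small level has vial, lines and pads. Its middle is at about (213,306), its yaw is about 10°, and its far end sits at or just under the board's front edge. So I will lift it only slightly, rotate it low, and then raise it.

>>> servo_tool:
  increments:
    - [0.8,0.4,-0.9,0,0.7]
    - [0.8,0.8,-1.8,0,1.4]
    - [0.8,1.2,-2.7,0,2.1]
    - [0.8,1.6,-3.6,0,2.8]
    - [0.8,2.0,-4.5,0,3.5]
    - [0.8,2.4,-5.4,0,4.2]
    - [0.8,2.8,-6.3,0,4.9]
    - [0.8,3.2,-7.2,0,5.6]
    - [0.8,3.4,-8.2,0,6.3]
    - [0.8,3.5,-9.2,0,7.1]

```text
time: 2.28
eef_pos: [0.4269, 0.2415, 0.2317]
tcp_rot: [-0.092, 0.996, 0.0, 0.001]
contact_force: [0.5, -0.4, -0.7]
opening: 0.801
```

>>> servo_tool:
  increments:
    - [0.8,0,-1,0,0]
    - [0.8,0,-2,0,0]
    - [0.8,0,-3,0,0]
    - [0.8,0,-4,0,0]
    - [0.8,0,-5,0,0]
    - [0.8,0,-6,0,0]
    - [0.8,0,-7,0,0]
    - [0.8,0,-8,0,0]
    - [0.8,0,-8.8,0,0]
    - [0.8,0,-8.8,0,0]

```text
time: 3.12
eef_pos: [0.4269, -0.1154, 0.2323]
tcp_rot: [-0.089, 0.996, -0.001, 0.001]
contact_force: [-0.2, 0.2, 0.0]
opening: 0.803
```

Run:
```python
from h import *
s=ctrl.get_state();q=s["tcp_rot"];print(s["time"],s["eef_pos"],s["contact_force"],np.degrees(np.arctan2(2*q[1]**2-1,2*q[0]*q[1])),s["opening"])
p=ctrl.read_camera("wrist");save("w1",p["frame"])
for r in ctrl.masks_of(p,"level_mid")[:2]:
    W=np.array([atz(p,x,.038)[:2] for x in np.argwhere(r["region"])],np.float32);print(r["conf"],r["extent"],cv2.minAreaRect(W))
for r in ctrl.landmark_of(p,"level_mid")[:2]: print(r,atz(p,r["centre"],.03))
```

```text
3.1167 [ 0.42685914 -0.11542861  0.23227001] [-0.16958079  0.21392122  0.03022695] 100.23684326835914 0.8028574688011372
0.86 [57.5, 0.0, 169.6, 70.8] ((0.28213754296302795, -0.3147568106651306), (0.06342986226081848, 0.1061965674161911), 53.603363037109375)
0.84 [268.2, 109.6, 294.5, 260.5] ((0.4253774881362915, -0.11430351436138153), (0.1774868667125702, 0.027757801115512848), 10.87918472290039)
{'centre': [145.6, 469.4], 'conf': 0.8} [0.34007206 0.08890539 0.03      ]
```

View pics/w1.png

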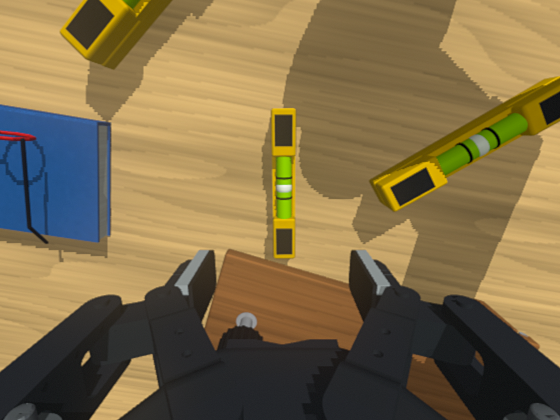

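The small level's middle is at (185,283), between the fingers, with yaw within 1°. The board's edge at row 250 is clear of the grasp, so I'll descend.

>>> servo_tool:
  increments:
    - [0.8,0,0,-0.9,0]
    - [0.8,0,0,-1.8,0]
    - [0.8,0,0,-2.7,0]
    - [0.8,0,0,-3.6,0.1]
    - [0.8,0,0,-4.4,0.1]
    - [0.8,0,0,-5.1,0.1]
    - [0.8,0,0,-5.5,0.1]
    - [0.8,0,0,-5.7,0.1]
    - [0.8,0,0,-5.7,0.1]
    - [0.6,0,0,-5.7,0.1]

```text
time: 4.1
eef_pos: [0.4274, -0.11, 0.0042]
tcp_rot: [-0.097, 0.995, 0.0, 0.001]
contact_force: [0.3, -0.2, 0.5]
opening: 0.677
```

>>> servo_tool:
  increments:
    - [0,0,0,0,0]
    - [0,0,0,0,0]
    - [0,0,0,0,0]
    - [0,0,0,0,0]
    - [0,0,0,0,0]
    - [0,0,0,0,0]
    - [0,0,0,0,0]
    - [0,0,0,0,0]
    - [0,0,0,0.1,0]
    - [0,0,0,0.2,0]
  grip_force: 50

```text
time: 4.93
eef_pos: [0.4264, -0.1094, 0.012]
tcp_rot: [-0.097, 0.995, 0.001, 0.0]
contact_force: [0.2, -0.2, -3.9]
opening: 0.313
```

>>> servo_tool:
  increments:
    - [0,0,0,0,-1.4]
    - [0,0,0,0,-2.8]
    - [0,0,0,0,-4.2]
    - [0,0,0,0,-5.6]
    - [0,0,0,0,-7]
    - [0,0,0,0,-8.4]
    - [0,0,0,0,-9.8]
    - [0,0,0,0,-11.2]
    - [0,0,0,0,-12.6]
    - [0,0,0,0,-14]

```text
time: 5.77
eef_pos: [0.4252, -0.1087, 0.0114]
tcp_rot: [0.494, 0.869, 0.001, -0.001]
contact_force: [0.0, -0.0, -4.2]
opening: 0.314
```

>>> servo_tool:
  increments:
    - [0,0,0,0,-1.4]
    - [0,0,0,0,-2.8]
    - [0,0,0,0,-4.2]
    - [0,0,0,0.3,-5.6]
    - [0,0,0,0.9,-7]
    - [0,0,0,1.6,-7.7]
    - [0,0,0,2.4,-7.7]
    - [0,0,0,3.2,-7.7]
    - [0,0,0,3.8,-7.7]
    - [0,0,0,4,-7.7]

```text
time: 6.6
eef_pos: [0.4266, -0.1093, 0.1752]
tcp_rot: [0.753, 0.658, 0.002, 0.003]
contact_force: [0.0, -0.5, -2.7]
opening: 0.316
```

>>> servo_tool:
  increments:
    - [0,0.2,0.8,0.1,0]
    - [0,0.5,1.6,0.2,0]
    - [0,0.9,2.4,0.2,0]
    - [0,1.4,3.1,0.2,0]
    - [0,2.0,3.7,0.2,0]
    - [0,2.8,3.96,0.2,0]
    - [0,3.6,3.96,0.2,0]
    - [0,4.1,3.96,0,0.1]
    - [0,4.36,3.96,0,0.1]
    - [0,4.36,3.96,0,0.1]

```text
time: 7.43
eef_pos: [0.601, 0.0493, 0.1719]
tcp_rot: [0.75, 0.661, 0.001, 0.001]
contact_force: [-0.2, -0.7, -3.1]
opening: 0.318
```

Run:
```python
from h import *
s=ctrl.get_state();q=s["tcp_rot"];print(s["time"],s["eef_pos"],s["contact_force"],np.degrees(np.arctan2(2*q[1]**2-1,2*q[0]*q[1])),s["opening"])
p=ctrl.read_camera("side");save("s2",p["frame"],3.2,(130,290,240,420))
```

```text
7.4333 [0.6010308  0.04927484 0.17189586] [-0.15366003 -0.74970786 -3.0980094 ] -7.252129417592986 0.31818093782076906
```

View pics/s2.png

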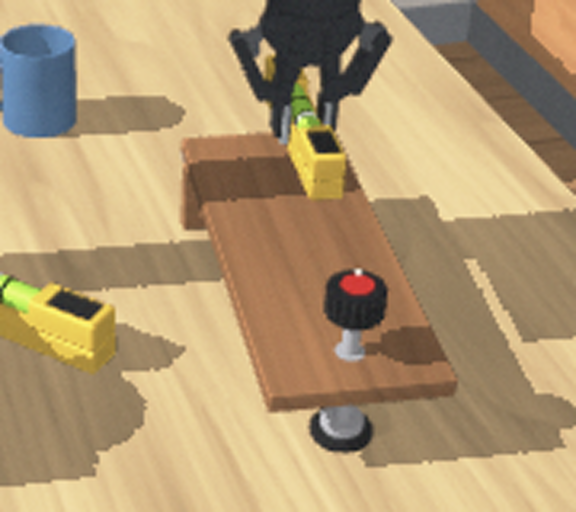

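The level hangs parallel over the board and clear of the knob at about (300,355) in the crop, so I'll lower it.

>>> servo_tool:
  increments:
    - [0,0,0,-0.5,0]
    - [0,0,0,-1.0,0]
    - [0,0,0,-1.4,0]
    - [0,0,0,-1.6,0]
    - [0,0,0,-1.7,0]
    - [0,0,0,-1.75,0]
    - [0,0,0,-1.8,0]
    - [0,0,0,-1.82,0]
    - [0,0,0,-1.85,0]
    - [0,0,0,-1.85,0]

```text
time: 8.32
eef_pos: [0.6004, 0.0492, 0.099]
tcp_rot: [0.75, 0.661, 0.001, 0.001]
contact_force: [0.1, -0.4, -3.9]
opening: 0.316
```

>>> servo_tool:
  increments:
    - [0,0,0,-0.02,0]
    - [0,0,0,-0.04,0]
    - [0,0,0,-0.06,0]
    - [0,0,0,-0.08,0]
    - [0,0,0,-0.1,0]
    - [0,0,0,-0.12,0]
    - [0,0,0,-0.13,0]
    - [0,0,0,-0.14,0]
    - [0,0,0,-0.14,0]
    - [0,0,0,-0.14,0]

```text
time: 9.15
eef_pos: [0.6004, 0.0492, 0.0934]
tcp_rot: [0.75, 0.661, 0.001, 0.001]
contact_force: [-0.5, 0.6, -4.2]
opening: 0.316
```

>>> servo_tool:
  increments:
    - [0,0,0,-0.02,0]
    - [0,0,0,-0.03,0]
    - [0,0,0,-0.04,0]
    - [0,0,0,-0.05,0]
    - [0,0,0,-0.06,0]
    - [0,0,0,-0.07,0]
    - [0,0,0,-0.08,0]
    - [0,0,0,-0.08,0]
    - [0,0,0,-0.08,0]
    - [0,0,0,-0.08,0]

```text
time: 9.98
eef_pos: [0.6007, 0.049, 0.0919]
tcp_rot: [0.75, 0.661, 0.001, 0.001]
contact_force: [-4.9, -1.5, 6.9]
opening: 0.315
```

>>> servo_tool:
  increments:
    - [0.35,0,0,0.02,0]
    - [0.4,0,0,0.03,0]
    - [0.5,0,0,0.05,0]
    - [0.6,0,0,0.05,0]
    - [0.6,0,0,0.05,0]
    - [0.7,0,0,0.2,0]
    - [0.7,0,0,0.6,0]
    - [0.8,0,0,1.2,0]
    - [0.8,0,0,2,0]
    - [0.8,0,0,2.9,0]

```text
time: 10.82
eef_pos: [0.5995, 0.0492, 0.2075]
tcp_rot: [0.75, 0.661, -0.0, -0.0]
contact_force: [-0.1, 0.5, 0.2]
opening: 0.801
```

>>> servo_tool:
  increments:
    - [0.8,-0.1,-0.9,0,0]
    - [0.8,-0.2,-1.8,0,0]
    - [0.8,-0.3,-2.7,0,0]
    - [0.8,-0.4,-3.6,0,0]
    - [0.9,-0.45,-4.5,0,0]
    - [1,-0.45,-4.5,0,0]
    - [1,-0.45,-4.5,0,0]
    - [1,-0.45,-4.5,0,0]
    - [1,-0.45,-4.5,0,0]
    - [1,-0.45,-4.5,0,0]

```text
time: 11.65
eef_pos: [0.5817, -0.1294, 0.2075]
tcp_rot: [0.75, 0.662, -0.0, -0.0]
contact_force: [-0.1, 0.4, 0.3]
opening: 1.002
```

Run:
```python
from h import *
s=ctrl.get_state();q=s["tcp_rot"];print(s["time"],s["eef_pos"],s["contact_force"],np.degrees(np.arctan2(2*q[1]**2-1,2*q[0]*q[1])),s["opening"])
p=ctrl.read_camera("top");t=ctrl.read_camera("wrist");u=ctrl.read_camera("side")
a=cv2.resize(p["frame"][120:190,190:350],None,fx=5,fy=5,interpolation=cv2.INTER_CUBIC)[:240]
out=np.vstack([cv2.resize(p["frame"][125:175,190:350],(560,175),interpolation=cv2.INTER_CUBIC),t["frame"]])
save("m3",out)
for n,x in(("top",p),("wrist",t),("side",u)):
    for r in ctrl.landmark_of(x,"knob")[:2]: print(n,r["centre"],r["conf"],atz(x,r["centre"],.134),atz(x,r["centre"],.148))
    for r in ctrl.landmark_of(x,"level_mid")[:4]: print(n,"lev",r["centre"],r["conf"],atz(x,r["centre"],.108))
    for r in ctrl.masks_of(x,"knob")[:2]: print(n,"kmask",r["extent"],r["conf"])
```

```text
11.65 [ 0.58166364 -0.12939878  0.20750252] [-0.13749033  0.38791684  0.34603815] -7.138758002856872 1.0018711780274137
top [153.3, 312.3] 0.58 [ 0.58587048 -0.12654966  0.134     ] [ 0.58343767 -0.12554691  0.148     ]
top lev [149.2, 249.9] 0.85 [0.60129252 0.04940564 0.108     ]
top lev [274.5, 361.9] 0.77 [ 0.24801874 -0.26817688  0.108     ]
top lev [240.3, 234.7] 0.67 [0.34189219 0.09012303 0.108     ]
top lev [215.9, 419.1] 0.47 [ 0.41360635 -0.4303476   0.108     ]
top kmask [195.8, 118.2, 304.8, 178.2] 0.9
top kmask [195.1, 117.0, 306.8, 182.4] 0.21
wrist [221.4, 276.7] 0.8 [ 0.57680505 -0.12978452  0.134     ] [ 0.57765041 -0.12535472  0.148     ]
wrist lev [332.6, 27.4] 0.8 [ 0.31856209 -0.22076841  0.108     ]
wrist kmask [185.2, 2.5, 376.0, 254.9] 0.62
side [224.5, 349.1] 0.56 [ 0.57257979 -0.13637503  0.134     ] [ 0.56408539 -0.15386575  0.148     ]
side lev [326.7, 222.1] 0.76 [ 0.21922665 -0.35423576  0.108     ]
side lev [217.8, 236.6] 0.64 [ 0.31933051 -0.00186507  0.108     ]
side lev [190.5, 332.7] 0.58 [0.60524019 0.05842005 0.108     ]
side kmask [298.5, 172.1, 383.2, 269.6] 0.58
```

View pics/m3.png

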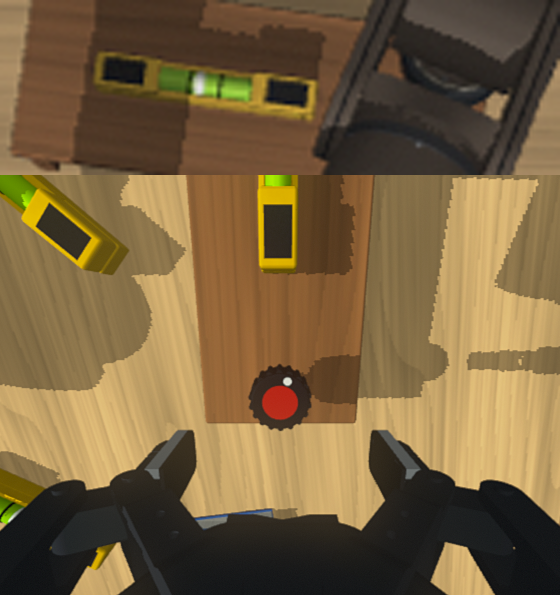

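The level lies lengthways on the board. In the top crop its bubble at (83,199) is slightly hinge-side of mid-vial (about 206). The knob's centre at wrist (223,280) is centred between the fingers, so I'll descend onto it.

>>> servo_tool:
  increments:
    - [1,0,0.02,-0.5,0]
    - [1,0,0.03,-1.0,0]
    - [1,0,0.03,-1.5,0]
    - [1,0,0.03,-1.9,0]
    - [1,0,0.03,-2.1,0]
    - [1,0,0.03,-2.2,0]
    - [1,0,0.03,-2.25,0]
    - [1,0,0.03,-2.25,0]
    - [0.8,0,0.03,-2.25,0]
    - [0.65,0,0.03,-2.25,0]

```text
time: 13.08
eef_pos: [0.5823, -0.13, 0.1189]
tcp_rot: [0.75, 0.661, 0.0, 0.001]
contact_force: [-0.1, 0.4, 0.9]
opening: 0.746
```

>>> servo_tool:
  increments:
    - [0.6,0,0,0,0]
    - [0.55,0,0,0,0]
    - [0.5,0,0,0,0]
    - [0.45,0,0,0,0]
    - [0.4,0,0,0,0]
    - [0.4,0,0,0,0]
    - [0.4,0,0,0,0]
    - [0.4,0,0,0,0]
    - [0.4,0,0,0,0]
    - [0.4,0,0,0,0]
  grip_force: 35

```text
time: 13.92
eef_pos: [0.5797, -0.1297, 0.1199]
tcp_rot: [0.75, 0.661, -0.003, -0.002]
contact_force: [-10.5, 1.3, 8.4]
opening: 0.504
```

>>> servo_tool:
  increments:
    - [0.4,-0.03,0,0,0]
    - [0.4,-0.03,0,0,-1.0]
    - [0.4,-0.03,0,0,-2]
    - [0.4,-0.03,0,0,-3]
    - [0.4,-0.03,0,0,-4]
    - [0.4,-0.03,0,0,-5]
    - [0.4,-0.03,0,0,-6]
    - [0.4,-0.03,0,0,-7]
    - [0.4,-0.03,0,0,-7]
    - [0.4,-0.03,0,0,-7]

```text
time: 14.75
eef_pos: [0.5803, -0.1299, 0.1201]
tcp_rot: [0.915, 0.404, 0.001, -0.002]
contact_force: [6.2, 0.1, -4.1]
opening: 0.502
```

>>> servo_tool:
  increments:
    - [0.4,0,0,0,-1]
    - [0.4,0,0,0,-2]
    - [0.4,0,0,0,-3]
    - [0.4,0,0,0,-4]
    - [0.4,0,0,0,-5]
    - [0.4,0,0,0,-6]
    - [0.4,0,0,0,-7]
    - [0.4,0,0,0,-7]
    - [0.4,0,0,0,-7]
    - [0.4,0,0,0,-7]

```text
time: 15.58
eef_pos: [0.5808, -0.1305, 0.1201]
tcp_rot: [0.994, 0.111, 0.002, -0.001]
contact_force: [2.5, -4.0, -3.0]
opening: 0.504
```

```bash
cat > b.py <<'E'
from h import *
def look(n):
    s=ctrl.get_state();q=s["tcp_rot"];print(s["time"],s["eef_pos"],s["contact_force"],s["wrist_torque"],"jaw",np.degrees(np.arctan2(2*q[1]**2-1,2*q[0]*q[1])),s["opening"])
    p=ctrl.read_camera("top");u=ctrl.read_camera("side")
    a=cv2.resize(p["frame"][135:165,210:290],(800,300),interpolation=cv2.INTER_CUBIC)
    b=cv2.resize(u["frame"][160:220,272:392],(600,300),interpolation=cv2.INTER_CUBIC)
    b=np.hstack([b,np.zeros((300,200,3),np.uint8)])
    save(n,np.vstack([a,b]));return p,u
E
python3 -c "
from b import *
look('k4')"
```

```text
15.5833 [ 0.58081899 -0.13050088  0.12011142] [ 2.48180366 -3.99604484 -2.95579753] [-0.27662875 -0.40880132 -0.15749115] jaw -77.25319648610258 0.5044136182402191
```

View pics/k4.png

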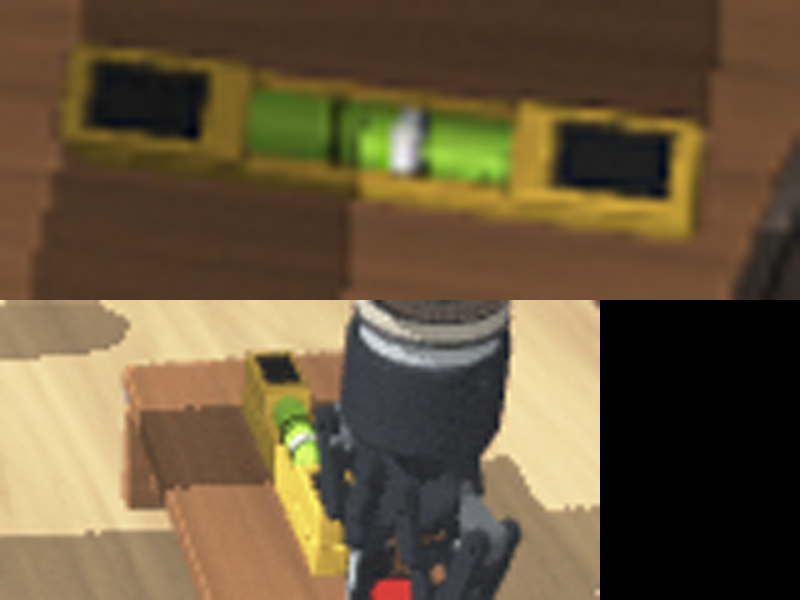

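The bubble has moved to the foot side, as expected unpressed after about 1.2 rad. Next I'll release the knob and press at the hinge-side pad, which keeps the vial visible to the side and top cameras.

>>> servo_tool:
  increments:
    - [0.6,0,0,0,0]
    - [0.75,0,0,0,0]
    - [0.9,0,0,0,0]
    - [0.9,0,0,0,0]
    - [0.9,0,0,0.4,0]
    - [0.9,0,0,1,0]
    - [0.9,0,0,1.7,1]
    - [0.9,0,0,2.2,2]
    - [0.6,0,0.8,2.2,3]
    - [0.3,0,1.8,2.2,4]

```text
time: 16.52
eef_pos: [0.5822, -0.06, 0.2111]
tcp_rot: [0.959, 0.282, 0.004, 0.001]
contact_force: [1.2, 0.6, -0.8]
opening: 0.636
```

Run:
```python
from h import *
s=ctrl.get_state();print(s["time"],s["eef_pos"],s["contact_force"])
p=ctrl.read_camera("top")
r=[r for r in ctrl.masks_of(p,"level_mid") if r["extent"][0]<248<r["extent"][2] and r["extent"][1]<149<r["extent"][3]]
for r in r:
    W=np.array([atz(p,x,.125)[:2] for x in np.argwhere(r["region"])],np.float32);print(r["conf"],r["extent"],cv2.minAreaRect(W))
X=[atz(p,x,.129) for x in((143.5,250.-35+10),(151,271))]
print(atz(p,(145.,224.8),.129),atz(p,(150.9,271.2),.129))
```

```text
16.5167 [ 0.58216777 -0.06001464  0.21111518] [ 1.22664148  0.63212103 -0.7695579 ]
0.67 [215.7, 140.1, 271.8, 154.6] ((0.6006963849067688, 0.0647357851266861), (0.16110467910766602, 0.0330517552793026), 82.91108703613281)
[0.60902388 0.11877631 0.129     ] [ 0.59295881 -0.01162957  0.129     ]
```

>>> servo_tool:
  increments:
    - [0,0.1,0.8,0,1.2]
    - [0,0.2,1.6,0,2.4]
    - [0,0.3,2.4,0,3.6]
    - [0,0.4,3.2,0,4.8]
    - [0,0.5,4,0,6]
    - [0,0.6,4.45,0,7.2]
    - [0,0.67,4.45,-0.4,8.4]
    - [0,0.67,4.45,-0.8,9.6]
    - [0,0.67,4.45,-1.2,10]
    - [0,0.67,4.45,-1.5,10]

```text
time: 17.45
eef_pos: [0.6066, 0.1239, 0.1472]
tcp_rot: [0.748, 0.664, 0.0, -0.003]
contact_force: [-0.5, -0.2, -0.2]
opening: -0.001
```

>>> servo_tool:
  increments:
    - [0,0,0,-0.04,0]
    - [0,0,0,-0.08,0]
    - [0,0,0,-0.12,0]
    - [0,0,0,-0.16,0]
    - [0,0,0,-0.2,0]
    - [0,0,0,-0.24,0]
    - [0,0,0,-0.28,0]
    - [0,0,0,-0.32,0]
    - [0,0,0,-0.36,0]
    - [0,0,0,-0.36,0]

```text
time: 18.28
eef_pos: [0.6064, 0.1238, 0.1323]
tcp_rot: [0.748, 0.664, -0.0, -0.003]
contact_force: [-0.0, 0.3, 0.4]
opening: 0.0
```

>>> servo_tool:
  increments:
    - [0,0.03,-0.08,0,0]
    - [0,0.05,-0.14,0,0]
    - [0,0.05,-0.14,-0.02,0]
    - [0,0.05,-0.14,-0.04,0]
    - [0,0.05,-0.14,-0.06,0]
    - [0,0.05,-0.14,-0.08,0]
    - [0,0.05,-0.14,-0.1,0]
    - [0,0.05,-0.14,-0.1,0]
    - [0,0.05,-0.14,-0.1,0]
    - [0,0.05,-0.14,-0.1,0]

```text
time: 19.12
eef_pos: [0.6086, 0.118, 0.1297]
tcp_rot: [0.748, 0.664, -0.0, -0.003]
contact_force: [-1.9, -1.5, 5.5]
opening: -0.002
```

>>> servo_tool:
  increments:
    - [0,0,0,-0.04,0]
    - [0,0,0,-0.06,0]
    - [0,0,0,-0.08,0]
    - [0,0,0,-0.1,0]
    - [0,0,0,-0.1,0]
    - [0,0,0,-0.1,0]
    - [0,0,0,-0.1,0]
    - [0,0,0,-0.1,0]
    - [0,0,0,-0.1,0]
    - [0,0,0,-0.1,0]

```text
time: 19.95
eef_pos: [0.6088, 0.117, 0.1282]
tcp_rot: [0.748, 0.664, -0.001, -0.002]
contact_force: [-5.1, -2.7, 10.3]
opening: -0.003
```

>>> servo_tool:
  increments:
    - [0,0,0,-0.06,0]
    - [0,0,0,-0.06,0]
    - [0,0,0,-0.06,0]
    - [0,0,0,-0.06,0]
    - [0,0,0,-0.06,0]
    - [0,0,0,-0.06,0]
    - [0,0,0,-0.06,0]
    - [0,0,0,-0.06,0]
    - [0,0,0,-0.06,0]
    - [0,0,0,-0.06,0]

```text
time: 20.78
eef_pos: [0.6088, 0.1168, 0.128]
tcp_rot: [0.748, 0.664, -0.002, -0.002]
contact_force: [-5.1, -1.1, 10.4]
opening: -0.0
```

Run:
```python
from b import *
p,u=look('p5')
b=cv2.resize(u["frame"][165:225,302:367],None,fx=9,fy=9,interpolation=cv2.INTER_CUBIC);save("p5b",b)
```

```text
20.7833 [0.60879973 0.11684231 0.12799957] [-5.12450176 -1.12530273 10.36366653] [-0.22287474  0.79651621  0.0202098 ] jaw -6.779267858222071 -0.00023003447782309313
```

View pics/p5.png

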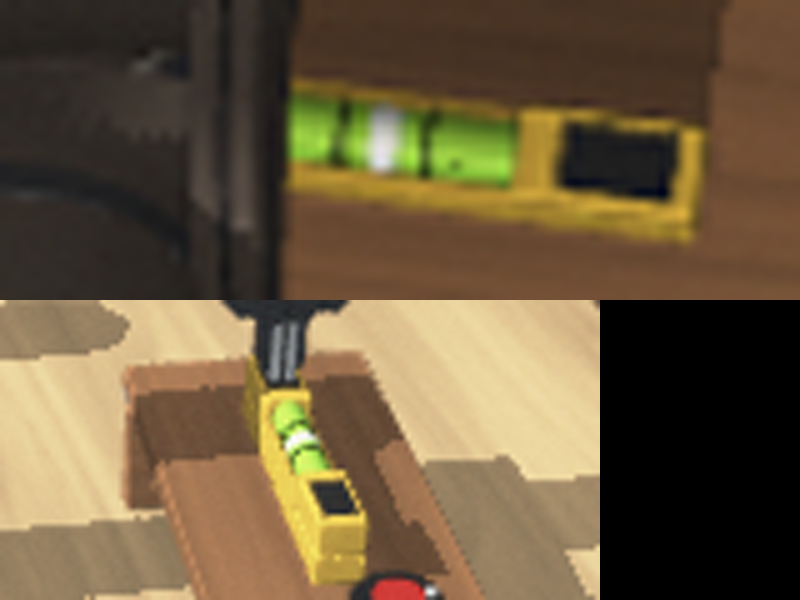

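View pics/p5b.png

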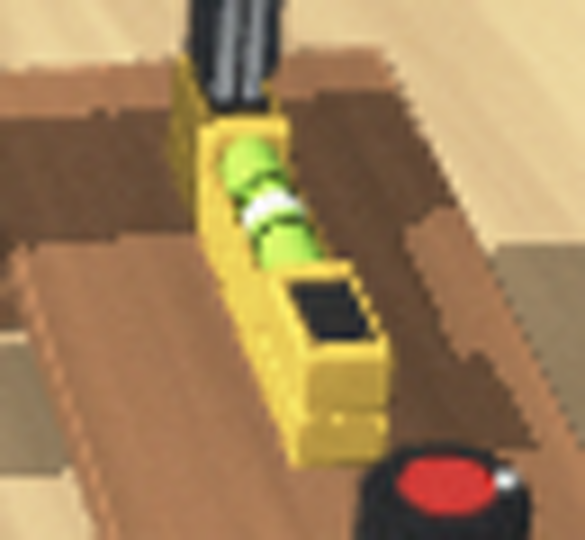

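The bubble (col ~384 in the top crop) stands midway between the lines (340 and 428). I'll hold a little longer so it settles, then measure it sub-pixel.

>>> servo_tool:
  increments:
    - [0,0,0,-0.06,0]
    - [0,0,0,-0.06,0]
    - [0,0,0,-0.06,0]
    - [0,0,0,-0.06,0]
    - [0,0,0,-0.06,0]
    - [0,0,0,-0.06,0]
    - [0,0,0,-0.06,0]
    - [0,0,0,-0.06,0]
    - [0,0,0,-0.06,0]
    - [0,0,0,-0.06,0]

```text
time: 21.72
eef_pos: [0.6088, 0.1168, 0.128]
tcp_rot: [0.748, 0.664, -0.002, -0.002]
contact_force: [-5.0, -1.3, 9.5]
opening: -0.001
```

```bash
cat > m.py <<'E'
from h import *
s=ctrl.get_state();print(s["time"],s["eef_pos"],s["contact_force"])
def prof(p,a,b,w):   # sample along the vial axis, world a->b
    t=np.linspace(0,1,241);out=[]
    X=np.array([proj(p,a+(b-a)*k) for k in t])
    n=np.array(proj(p,a+w))-np.array(proj(p,a))
    f=p["frame"].astype(np.float32);acc=0
    for o in np.linspace(-1,1,7):
        Y=X+o*n;acc=acc+cv2.remap(f,Y[:,1:].astype(np.float32),Y[:,:1].astype(np.float32),cv2.INTER_LINEAR)[:,0]
    return acc/7
y=np.array([.1276,.9918,0]);x=np.array([.9918,-.1276,0]);c=np.array([.6005,.053,.122])
for n in("top","side"):
    P=prof(ctrl.read_camera(n),c-.030*y,c+.030*y,.004*x) 
    d=np.linspace(-30,30,241);g=P[:,1];bl=P[:,2]
    def dip(lo,hi):
        m=(d>lo)&(d<hi);w=np.clip(np.percentile(g[m],60)-g[m],0,None)**2;return (w*d[m]).sum()/w.sum()
    w=np.clip(bl-bl.min()-.4*np.ptp(bl),0,None);cb=(w*d).sum()/w.sum()
    l,h=dip(cb-20,cb-6),dip(cb+6,cb+20)
    print(n,"lines",round(l,2),round(h,2),"bubble",round(cb,2),"off(+hinge)",round((cb-(l+h)/2)*24/(h-l),2))
    print(np.c_[d,g,bl][::8].round(0).astype(int).tolist())
E
python3 m.py
```

```text
21.7167 [0.60883834 0.11680715 0.12795893] [-4.96531333 -1.28387337  9.47353347]
top lines -10.73 13.46 bubble 1.21 off(+hinge) -0.15
[[-30, 186, 60], [-28, 184, 59], [-26, 184, 58], [-24, 183, 58], [-22, 183, 58], [-20, 183, 58], [-18, 183, 58], [-16, 184, 58], [-14, 172, 55], [-12, 136, 45], [-10, 114, 39], [-8, 176, 54], [-6, 187, 69], [-4, 188, 101], [-2, 195, 155], [0, 203, 190], [2, 204, 194], [4, 198, 173], [6, 186, 104], [8, 180, 66], [10, 168, 52], [12, 130, 44], [14, 125, 43], [16, 150, 49], [18, 182, 58], [20, 177, 56], [22, 181, 57], [24, 184, 57], [26, 175, 55], [28, 113, 42], [30, 51, 30]]
side lines -8.45 17.24 bubble 2.8 off(+hinge) -1.49
[[-30, 231, 93], [-28, 234, 95], [-26, 233, 94], [-24, 233, 94], [-22, 233, 94], [-20, 233, 94], [-18, 233, 94], [-16, 232, 92], [-14, 228, 90], [-12, 202, 80], [-10, 169, 68], [-8, 148, 62], [-6, 185, 93], [-4, 220, 129], [-2, 238, 171], [0, 241, 205], [2, 244, 235], [4, 241, 222], [6, 240, 196], [8, 237, 164], [10, 223, 125], [12, 209, 92], [14, 191, 73], [16, 178, 68], [18, 169, 66], [20, 191, 76], [22, 214, 86], [24, 232, 94], [26, 233, 95], [28, 233, 95], [30, 233, 95]]
```

Run:
```python
exec(open('m.py').read().split("for n in(")[0])
d=np.linspace(-30,30,241)
for n in("top","side"):
    p=ctrl.read_camera(n)
    for dx in(-.004,-.002,0,.002,.004):
        P=prof(p,c+dx*x-.030*y,c+dx*x+.030*y,.001*x);g=P[:,1];bl=P[:,2]
        w=np.clip(bl-bl.min()-.5*np.ptp(bl),0,None);cb=(w*d).sum()/w.sum()
        L=[]
        for lo,hi in((cb-19,cb-5),(cb+5,cb+19)):
            m=(d>lo)&(d<hi);w=np.clip(.5*(g[m].min()+np.median(g))-g[m],0,None);L.append((w*d[m]).sum()/w.sum())
        print(n,dx,np.round(L,1),round(cb,2),"off",round((cb-sum(L)/2)*24/(L[1]-L[0]),2))
```

```text
21.8167 [0.60884029 0.11680419 0.12794766] [-4.87197106 -0.51565923 10.18768112]
top -0.004 [-11.1  13.7] 1.32 off 0.04
top -0.002 [-10.8  13.8] 1.31 off -0.19
top 0 [-10.6  13.7] 1.15 off -0.4
top 0.002 [-10.3  13.1] 1.25 off -0.14
top 0.004 [-10.2  13.1] 1.17 off -0.28
side -0.004 [-10.1  13.8] 0.79 off -1.1
side -0.002 [-8.2 15.8] 2.26 off -1.55
side 0 [-8.2 18. ] 3.52 off -1.26
side 0.002 [-8.3 18.3] 3.85 off -1.01
side 0.004 [-8.5 18.1] 3.39 off -1.27
```

```bash
python3 -c "
from h import *
s=ctrl.get_state();print(s['time'],s['contact_force']);print(ctrl.sign_off())"
```

```text
21.9167 [-5.06511198 -1.68075385  9.30241767]
the job is handed in; nothing more can be done
None
```

The job is handed in at 21.9 s, with the closed fingers still pressing on the level and the bubble centred to within about 1 mm. I picked the smallest yellow level, about 178 mm long in the images, laid it lengthways on the shelf clear of the knob and let go. Then I turned the knob about 1.2 rad clockwise and pressed on the level's hinge-side pad.

**Press force:** it read 9.3–10.4 N downward, against the 7 N needed there to seat the board. There was also a steady sideways force of about 5 N on the fingers.

**Bubble:** the two cameras disagree slightly. The top camera puts it 0.0 to 0.4 mm off centre, and the coarser, oblique side camera 1.0 to 1.6 mm towards the foot. I trusted the top view and left the knob alone.

The mug, book and glasses were not touched.

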